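Refit the hinge pin of a UV transilluminator's shield

TASK

The amber shield of the UV transilluminator lies closed, but the pin of its right-hand hinge is out and stands on its red knob on the bench. Fit the pin from the outer side, tip first, through the fork bracket and the shield's lug, and push it fully home so that the knob sits against the bracket, like the one on the left. Keep the shield closed, and leave the other things on the bench where they are.

Things in the scene. Friction and masses are not known exactly. Their poses are not given: they have to be found in the camera images.
- pin: loose hinge pin, 104 mm long, 110 g: red knob 32 x 32 mm square and 32 mm long, then an aluminium shank. Origin: centre of the knob's end face; z runs along the pin from knob to tip; x and y are square to the knob's flats. It starts upright on its knob, tip up, any yaw. It balances within the knob, so laid down it rests level on a flat of the knob, axis 16 mm above the bench
- pin_shoulder (a point): on the pin's axis, where the shank leaves the knob (32 mm from the pin's origin): the face that comes up against the bracket
- pin_tip (a point): the pin's tip, on its axis, 104 mm from the pin's origin. The shank is round, 12 mm in diameter and 72 mm long, its last 6 mm tapered down to 6 mm
- transilluminator: UV transilluminator, fixed: off-white box 280 mm deep (its x) by 320 mm wide (its y), deck 100 mm above the bench. Origin: centre of its underside. The front with switch and dial faces its -x, y is to its left. Two steel fork brackets stand near the rear of the deck, 115 mm behind the centre; the left one has its pin home, the same red knob on its outer side
- right_hole (a point): centre of the mouth of the empty right hinge, on the outer face of its outer cheek, 128 mm above the bench, 10 mm in from the box's right side. The hole runs level along the transilluminator's +y, the way the pin goes in, and is 15 mm in diameter. Cheeks are 30 mm wide, their tops 15 mm above the axis; nothing stands outside the bracket
- right_hole_end (a point): where the right hinge's hole comes out on the inner face of its inner cheek, 48 mm from the mouth (cheek 11, lug 22, cheek 11 mm, with 2 mm gaps); open space beyond. The three holes are in line; the pin slides in freely, with no spring or catch
- shield (a joint): angle of the amber UV shield in its aluminium frame (205 x 270 mm, top 16 mm above the deck): 0 = closed, lying over the deck, growing as its front edge lifts (hinged at the rear, up to 1.4). Its weight keeps it closed; its lug stays in line with the fork
- gel_tray: clear gel casting tray, 120 x 150 x 30 mm, open on top. Origin: centre of its underside. Not part of the job
- gel_comb: white gel comb lying flat, 130 x 26 x 6 mm plus short teeth on one long side. Origin: centre of its underside. Not part of the job
- tip_box: blue pipette tip box with a clear lid, 87 x 124 x 70 mm. Origin: centre of its underside. Not part of the job
- timer: white digital timer lying flat, 65 x 65 x 18 mm. Origin: centre of its underside. Not part of the job
- tube_rack: orange tube rack with small tubes, 70 x 160 mm, 46 mm high over the caps (30 mm of it solid). Origin: centre of its underside. Not part of the job
- buffer_bottle: glass buffer bottle with a blue cap, 80 mm diameter, 190 mm high. Origin: centre of its underside. Not part of the job
- gel_scoop: green plastic gel scoop lying flat, about 215 x 90 x 10 mm. Origin: centre of its underside, near where the handle (to its -x) meets the blade (to its +x). Not part of the job
Mind the look-alikes: they are no part of the job. Of the things that look like the pin, take the one that is farthest to the robot's right at the start.

How it is judged:
At the end, for the whole second after the job is handed in: The pin has gone in tip first from the outside, through both cheeks and the lug, its knob within 3 mm of the bracket's outer face (shoulder centre within 6 mm of the hole's mouth), in line with the hinge to 0.1 rad, at rest and let go; the shield is closed (below 0.05 rad) (y of pin_shoulder in the frame of right_hole above -0.003 m and distance between pin_shoulder and right_hole below 0.006 m and angle between the z axis of pin and the y axis of transilluminator, either way round below 0.1 rad and y of pin_tip in the frame of right_hole above 0.05 m and linear speed of pin below 0.01 m/s and value of joint shield below 0.05 rad); the robot touches nothing.
It fails at once if the shield is lifted by more than 0.15 rad (value of joint shield above 0.15 rad).
It fails at once if another thing on the bench is moved by more than 40 mm (distance of any of gel_tray, gel_comb, tip_box, timer, tube_rack, buffer_bottle, gel_scoop from where it was at the start of the episode above 0.04 m).
It also fails if it takes over 61 s, if anything falls off the work surface, if the arm or the gripper's body presses on something with over 40 N, if the wrist force passes 120 N, or if a joint passes its speed limit or range.

ROBOT

A 7-joint arm with a two-finger parallel gripper is mounted at the origin on the work surface. World frame = base frame: x ahead of the robot, y to its left, z up, the work surface at z = 0. Lengths are in m, angles in rad, forces in N, time in s.
With the tool pointing down it reaches from about 0.4 to 0.75 m from the base axis. Payload 19.5 kg.
Tool frame: the origin (TCP) lies at the very end of the fingers, on their centre line; the grasp point (between the pads) lies 19 mm behind it; z points along the fingers, y is the line along which they close (so a half turn about z gives the same grasp; the last joint's range is limited). The gripper opens to 85 mm and grips with 20 to 120 N. Pads are 22 mm wide; open, the fingers measure 114 mm over their backs; the gripper's body (76 mm by 85 mm) begins 54 mm behind the grasp point. The pads swing forward as they close: fully open they stand 13 mm farther back than shut.
Start: joints at [-1.15, 0.707, -0.028, 1.485, 0.022, 0.951, -0.075], TCP at [0.257, 0.514, 0.231] pointing down, gripper open.
Joint ranges: [-2.71, 2.71], [-0.32, 2.16], [-1.57, 1.52], [0, 2.45], [-1.46, 4.6], [0, 2.02], [-2.83, 2.83]. Speed limits (rad/s): [1.89, 1.89, 2.57, 2.57, 3.01, 3.01, 3.01].

INTERFACE

Orientations are given as a rotation vector (axis times angle).
In Python, from bench import r gives the robot as it stands.
- The arm moves only by the tool servo_tool, never from a script. Its argument "rows" is a list that holds one entry, the list of rows, each a list of 5 numbers: the shift along the tool's x, y, z in m, then the turn about the tool's z in degrees, then the finger opening in m, from 0 to 0.0854. A call has 1 to 5 rows; each row is the pose to reach, as a shift and turn from the pose commanded when the call began, along the tool's axes at that moment; what a row does not reach only later rows make up. A row lasts 1/12 s, in which the tool goes at most 41.7 mm and 7.16 degrees, less where a joint would pass 70% of its speed; a pose out of reach is approached as far as the arm can. A call with a gripper value outside its range is refused whole. The fingers move at their own pace and stop on an object; the grip force is fixed at half the most. Time passes only in rows, so rows that repeat a pose let the fingers close. It gives the time, the measured TCP pose, the force, the opening and the grip force at its end, in the units of the state.
- r.state(): the state, without advancing time (a new reading comes with each control period).
- r.get_image(name): name is "scene" or "side" or "wrist"; returns a dict with "frame" (420x560x3 uint8, red, green, blue), "K" (3x3 intrinsics, pixels), "dist" ([k1, k2, p1, p2, k3] as OpenCV has them; the pictures are not rectified), "R" (3x3) and "t" (3): a world point X has camera coordinates R X + t; the wrist camera has in their place "mount" (4x4, takes a point from camera to tool coordinates, whose origin is the TCP and whose axes are the flange's). Camera axes: x right, y down, z forward; pixel columns grow to the right and rows downward; lengths in m; the calibration is good to about 2 mm. A picture is of the moment at which its call begins: read the wrist's pose just before it. There is no depth.
- r.hand_in(): hands the job in; it is judged then, once.
Trained networks look in a picture, given as the dict that the camera call returned (one of the last four; its "shot" number tells which), for a name from the list of things; names that differ only in an ending like _2 or _b are one class to them, and where a whole thing is asked for, a point or a joint stands for the part that bears it (a point fixed in the world has none). Each returns a list of dicts, best first, with "p" (0 to 1); they miss things now and then, are a little off and sometimes report something else, mostly with a low value. They report only what shows in the picture. A call takes as long as a camera call. They do not tell look-alikes from the thing itself.
- r.find_in(query, picture): "position" ([x, y, z] in m, in the coordinates of the camera as it stood for that picture, good to about 4 mm: the middle of the surface that is visible of it).
- r.outline_of(query, picture): "pixels" (420x560 bool, what is visible of it).
- r.pinpoint(query, picture): "position" ([x, y, z] in m, in the coordinates of the camera as it stood for that picture, good to about 4 mm: a listed point, or the origin of a listed thing).
The state is a dict: "t": time; "q": joint angles; "joint_velocities": joint speeds; "tau": joint torques, N m; "eef_pos": TCP position; "tcp_rot": TCP orientation; "force": force on the tool from outside, world axes, zero at the start; "torque": the same for the moment, N m; "width": finger opening in m; "gripper_force": force on a finger pad.
Only numpy, scipy, OpenCV 4.12 (cv2) and the standard library are available. Lean on these libraries where they do the work, as an engineer would, in place of code of your own. Each camera call takes 0.05 s, during which the arm holds its last target. There are 200 camera calls.

## Working session

There is one attempt and no reset: what is moved stays moved. The work goes in short steps, Python scripts to look and compute and a tool call to move; the robot and the scene stay as the last step left them, time stands still between calls to the robot, and variables do not carry over. Pictures are saved under pics/ and viewed, at most 10 in all, crops included, and the job is handed in when it is done.

Besides the shell and the picture viewer there is one more tool, called after "Request:" in YAML: its name, and indented under it one key for each argument. servo_tool: Moves the arm, as the interface text tells. Its arguments: {"type":"object","properties":{"rows":{"type":"array","items":{"type":"array","items":{"type":"array","items":{"type":"number"}}}}},"required":["rows"]}

```bash
mkdir -p pics; ls
cat > h.py <<'E'
import numpy as np, cv2
from bench import r
from scipy.spatial.transform import Rotation as Rn
def w(p,im):  # camera->world fixed
    return np.array(im["R"]).T@(np.array(p)-np.array(im["t"]))
def save(im,n,crop=None,s=1):
    f=np.array(im["frame"])[:,:,::-1]
    if crop: f=f[crop[1]:crop[3],crop[0]:crop[2]]
    cv2.imwrite("pics/"+n,cv2.resize(f,None,fx=s,fy=s,interpolation=cv2.INTER_CUBIC))
def px(X,im):
    return cv2.projectPoints(np.array(X,float).reshape(-1,3),cv2.Rodrigues(np.array(im["R"]))[0],np.array(im["t"],float),np.array(im["K"],float),np.array(im["dist"],float))[0].reshape(-1,2)
E
python3 - <<'E'
from h import *
np.set_printoptions(precision=3,suppress=True)
s=r.state(); print({k:s[k] for k in("t","eef_pos","tcp_rot","width","force")})
for c in("scene","side"):
    im=r.get_image(c); save(im,c+"0.png",s=1.4)
    print(c,"cam",-np.array(im["R"]).T@np.array(im["t"]))
    for q in("pin","pin_tip","pin_shoulder","transilluminator","right_hole","right_hole_end","buffer_bottle","tip_box","tube_rack","timer","gel_tray","gel_comb","gel_scoop"):
        for d in r.pinpoint(q,im)[:4]:
            if d["p"]>.2: X=w(d["position"],im); print(q,round(d["p"],2),X,px(X,im)[0].round())
E
```

```text
pics
{'t': 0.0, 'eef_pos': array([0.257, 0.514, 0.231]), 'tcp_rot': array([-0.72 , -3.058,  0.002]), 'width': 0.08575121545472594, 'force': array([-0.496,  0.181, -0.172])}
scene cam [ 0.947 -0.799  0.854]
pin 0.79 [ 0.505 -0.29  -0.001] [208. 303.]
pin 0.79 [ 0.478 -0.101  0.002] [238. 249.]
pin 0.72 [ 0.281 -0.199  0.001] [158. 249.]
pin 0.65 [ 0.805  0.073 -0.   ] [372. 247.]
pin_tip 0.87 [ 0.276 -0.194  0.101] [151. 220.]
pin_tip 0.81 [ 0.48  -0.098  0.107] [237. 220.]
pin_tip 0.66 [0.803 0.074 0.103] [377. 219.]
pin_tip 0.54 [ 0.508 -0.284  0.104] [206. 273.]
pin_shoulder 0.83 [0.806 0.076 0.034] [374. 238.]
pin_shoulder 0.81 [ 0.284 -0.198  0.033] [157. 241.]
pin_shoulder 0.71 [ 0.505 -0.286  0.032] [207. 293.]
transilluminator 0.9 [ 0.498  0.129 -0.002] [281. 204.]
right_hole 0.88 [ 0.606 -0.025  0.124] [293. 213.]
right_hole 0.31 [ 0.509 -0.292 -0.001] [209. 304.]
right_hole_end 0.79 [0.608 0.024 0.126] [301. 202.]
buffer_bottle 0.93 [ 0.53   0.462 -0.002] [330. 154.]
buffer_bottle 0.7 [ 0.5    0.126 -0.001] [281. 205.]
tip_box 0.95 [ 0.671 -0.393 -0.001] [246. 366.]
tube_rac
[... 630 characters left out ...]
_shoulder 0.72 [ 0.278 -0.199  0.034] [228. 291.]
pin_shoulder 0.7 [ 0.514 -0.509 -0.002] [369. 337.]
pin_shoulder 0.61 [0.801 0.073 0.035] [320. 190.]
transilluminator 0.92 [ 0.491  0.13  -0.001] [240. 218.]
right_hole 0.8 [ 0.601 -0.019  0.128] [289. 196.]
right_hole_end 0.74 [0.609 0.026 0.128] [284. 190.]
buffer_bottle 0.85 [ 0.524  0.459 -0.001] [208. 176.]
tip_box 0.69 [ 0.517 -0.505 -0.002] [369. 335.]
tip_box 0.6 [ 0.67  -0.387  0.002] [381. 284.]
tube_rack 0.89 [ 0.759 -0.062 -0.004] [334. 220.]
timer 0.95 [ 0.392 -0.187  0.001] [262. 281.]
gel_tray 0.88 [ 0.515 -0.506 -0.002] [369. 336.]
gel_comb 0.85 [ 0.681 -0.216 -0.   ] [346. 251.]
gel_scoop 0.65 [0.749 0.222 0.001] [286. 185.]
```

View pics/scene0.png

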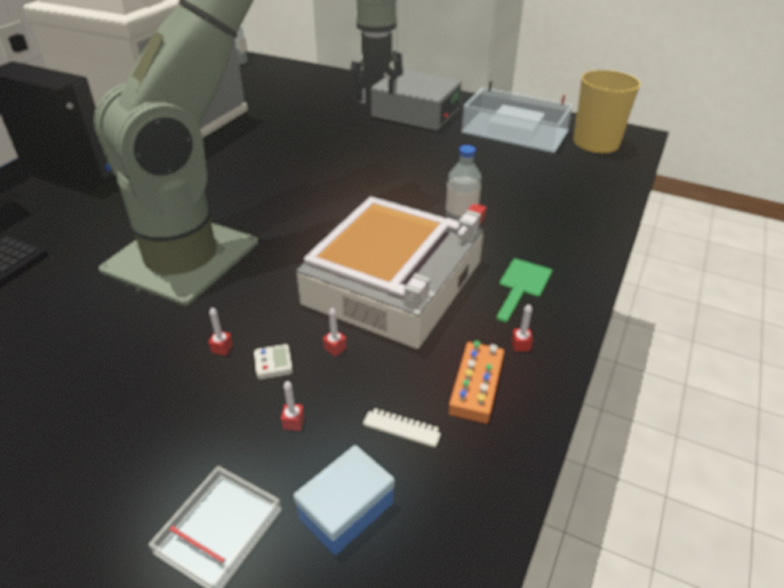

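View pics/side0.png

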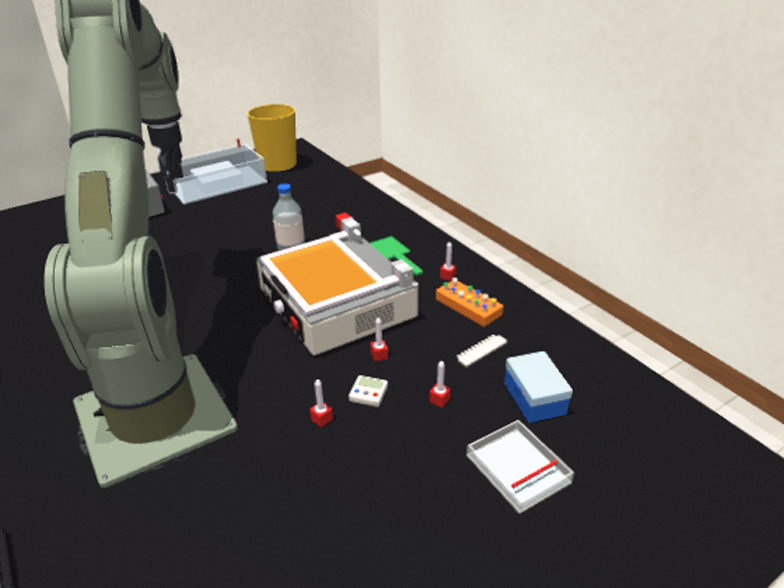

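Candidates in the scene image (560 px scale) are four upright pins:
- (158,249), world (0.28, -0.20)
- (238,249), world (0.48, -0.10)
- (372,247), world (0.80, 0.07)
- (208,303), world (0.505, -0.287)

The fifth is the left hinge's fitted pin. The one farthest to the robot's right (lowest y) is (0.505, -0.287), at side-view px (313,285). I'll check it in a close crop.

Run:
```python
from h import *
np.set_printoptions(precision=4,suppress=True)
im=r.get_image("side"); save(im,"crop1.png",(180,150,340,300),4)
print(np.array(im["K"]),im["dist"])
w_=r.get_image("wrist"); print(np.array(w_["mount"]),np.array(w_["K"]))
# box model projection for guess
def box(x,y,a):
    c,s=np.cos(a),np.sin(a); P=[]
    for (u,v,z) in [(-.14,-.16,0),(.14,-.16,0),(-.14,-.16,.1),(.14,-.16,.1),(-.14,.16,.1),(.115,-.15,.128)]:
        P.append((x+c*u-s*v,y+s*u+c*v,z))
    return P
for a in(0,-.035,-.09):print(a,((px(box(.495,.1295,a),im)-[180,150])*4).round(1).tolist())
```

```text
[[438.716    0.     279.1103]
 [  0.     438.716  212.9651]
 [  0.       0.       1.    ]] [-0.0548  0.      0.      0.      0.    ]
[[ 0.     -0.9527 -0.3041  0.0787]
 [ 1.     -0.0001  0.0003  0.0006]
 [-0.0003 -0.3041  0.9527 -0.1411]
 [ 0.      0.      0.      1.    ]] [[317.4581   0.     279.9842]
 [  0.     317.4581 203.9554]
 [  0.       0.       1.    ]]
0 [[184.6, 427.5], [478.4, 306.5], [173.1, 325.7], [479.7, 208.4], [6.6, 141.4], [447.5, 183.4]]
-0.035 [[175.4, 426.6], [476.2, 311.5], [163.5, 324.8], [477.4, 213.3], [10.5, 137.1], [444.8, 187.7]]
-0.09 [[161.1, 424.8], [472.0, 319.5], [148.6, 323.1], [473.1, 220.9], [17.1, 130.5], [440.0, 194.3]]
```

View pics/crop1.png

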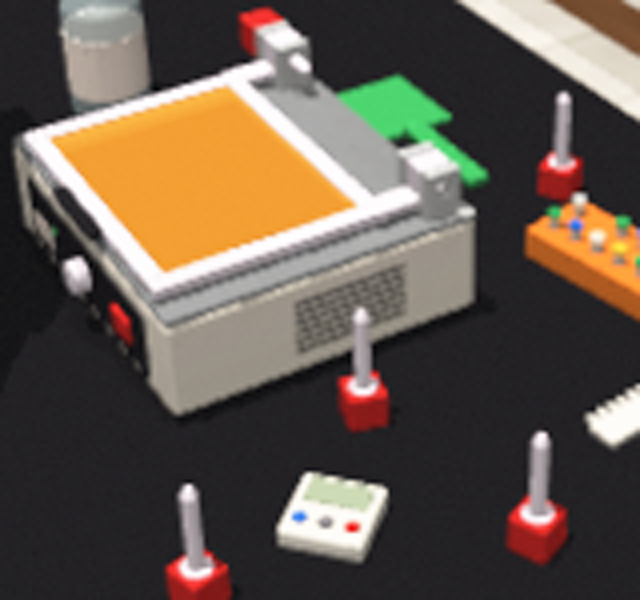

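The crop shows the box (front-right top corner at (160,322), rear-right top corner at (472,210), yaw about -0.035). The target pin stands alone at crop (538,525), with free bench on its +y side. My plan is to hover over it, read the knob yaw, topple it toward +y, grasp the knob and insert.

Request:
servo_tool:
  rows:
    - [[-0.0285, -0.03, 0, 0, 0.085], [-0.057, -0.06, 0, 0, 0.085], [-0.0855, -0.09, 0, 0, 0.085], [-0.114, -0.12, 0, 0, 0.085], [-0.1425, -0.15, 0, 0, 0.085]]

```text
t: 1.92
eef_pos: [0.3173, 0.3148, 0.2314]
tcp_rot: [0.72, 3.058, 0.0]
force: [1.8, -0.1, 0.6]
width: 0.085
gripper_force: 0.0
```

Request:
servo_tool:
  rows:
    - [[-0.0285, -0.03, 0, 0, 0.085], [-0.057, -0.06, 0, 0, 0.085], [-0.0855, -0.09, 0, 0, 0.085], [-0.114, -0.12, 0, 0, 0.085], [-0.1425, -0.15, 0, 0, 0.085]]

```text
t: 2.33
eef_pos: [0.378, 0.117, 0.2315]
tcp_rot: [0.72, 3.057, 0.0]
force: [1.4, 0.0, 0.2]
width: 0.0848
gripper_force: 0.0
```

Request:
servo_tool:
  rows:
    - [[-0.0285, -0.03, 0, 0, 0], [-0.057, -0.06, 0, 0, 0], [-0.0855, -0.09, 0, 0, 0], [-0.114, -0.12, 0, 0, 0], [-0.1425, -0.15, 0, 0, 0]]

```text
t: 2.75
eef_pos: [0.4385, -0.0813, 0.2315]
tcp_rot: [0.721, 3.057, 0.0]
force: [1.6, 0.6, 0.1]
width: 0.0249
gripper_force: 0.0
```

Request:
servo_tool:
  rows:
    - [[-0.0285, -0.03, 0, 7, 0], [-0.057, -0.06, 0, 14, 0], [-0.0855, -0.09, 0, 21, 0], [-0.114, -0.12, 0, 28, 0], [-0.1425, -0.15, 0, 35, 0]]

```text
t: 3.17
eef_pos: [0.499, -0.2791, 0.2316]
tcp_rot: [1.615, 2.694, -0.0]
force: [0.9, 0.6, 0.4]
width: -0.0001
gripper_force: 0.0
```

Request:
servo_tool:
  rows:
    - [[0, 0, 0, 7, 0], [0, 0, 0, 14, 0], [0, 0, 0, 21, 0], [0, 0, 0, 28, 0], [0, 0, 0, 30, 0]]

```text
t: 3.58
eef_pos: [0.4989, -0.2768, 0.2313]
tcp_rot: [2.259, 2.183, -0.0]
force: [0.5, -0.7, 0.2]
width: -0.0001
gripper_force: 0.0
```

```bash
cat >> h.py <<'E'
def wpose():
    s=r.state(); T=np.eye(4); T[:3,:3]=Rn.from_rotvec(s["tcp_rot"]).as_matrix(); T[:3,3]=s["eef_pos"]; return T
def wrist():
    T=wpose(); im=r.get_image("wrist"); C=T@np.array(im["mount"]); im["R"]=C[:3,:3].T; im["t"]=-C[:3,:3].T@C[:3,3]
    return im,T
E
python3 - <<'E'
from h import *
np.set_printoptions(precision=4,suppress=True)
im,T=wrist(); save(im,"w1.png",s=1.4)
print(T)
for q in("pin","pin_tip","pin_shoulder"):
    for d in r.pinpoint(q,im)[:3]:
        X=w(d["position"],im); print(q,round(d["p"],2),X,px(X,im)[0].round(), "tool",(T[:3,:3].T@(X-T[:3,3])))
E
```

```text
[[ 0.0341  0.9994 -0.0001  0.4989]
 [ 0.9994 -0.0341 -0.0001 -0.2768]
 [-0.0002 -0.0001 -1.      0.2313]
 [ 0.      0.      0.      1.    ]]
pin 0.93 [ 0.28   -0.1988 -0.0014] [ 88. 112.] tool [ 0.0705 -0.2215  0.2327]
pin 0.61 [ 0.4798 -0.0931 -0.0007] [256.  -0.] tool [ 0.183  -0.0254  0.2319]
pin 0.6 [ 0.5097 -0.2852 -0.0029] [289. 178.] tool [-0.008   0.011   0.2342]
pin_tip 0.9 [ 0.281 -0.196  0.1  ] [ 22. 113.] tool [ 0.0733 -0.2205  0.1313]
pin_tip 0.72 [ 0.5047 -0.2864  0.1036] [287. 207.] tool [-0.0094  0.0061  0.1277]
pin_shoulder 0.95 [ 0.2811 -0.1982  0.0302] [ 72. 113.] tool [ 0.0711 -0.2204  0.201 ]
pin_shoulder 0.62 [ 0.6777 -0.2142 -0.0023] [434. 113.] tool [0.0687 0.1765 0.2335]
pin_shoulder 0.58 [ 0.5045 -0.285   0.0318] [286. 185.] tool [-0.008   0.0058  0.1995]
```

View pics/w1.png

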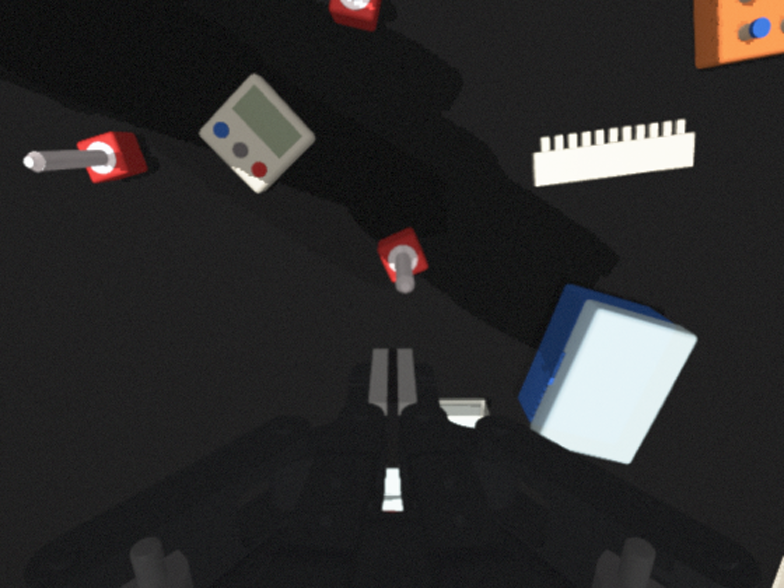

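The wrist picture shows the target knob at (402,255) with the shank pointing down-image. Its flats are turned about 23° counter-clockwise against the tool, and the path up-left past the timer's corner at (315,135) is clear. I'll turn the tool -23°, go in behind the pin and push near the tip along the flat's normal.

Request:
servo_tool:
  rows:
    - [[-0.03, 0.014, 0, -7, 0], [-0.05, 0.024, 0.02, -14, 0], [-0.05, 0.024, 0.055, -21, 0], [-0.05, 0.024, 0.095, -23, 0], [-0.05, 0.024, 0.135, -23, 0]]

```text
t: 4.2
eef_pos: [0.5214, -0.3279, 0.095]
tcp_rot: [1.762, 2.599, 0.001]
force: [0.6, -0.2, -0.4]
width: 0.0001
gripper_force: 0.0
```

Request:
servo_tool:
  rows:
    - [[0, 0, 0.008, 0, 0], [0.02, 0, 0.008, 0, 0], [0.027, 0, 0.008, 0, 0], [0.033, 0, 0.008, 0, 0], [0.04, 0, 0.008, 0, 0]]

```text
t: 4.62
eef_pos: [0.5075, -0.2905, 0.0898]
tcp_rot: [1.767, 2.595, -0.0]
force: [0.3, -0.5, 0.9]
width: -0.0001
gripper_force: 0.1
```

Request:
servo_tool:
  rows:
    - [[0.008, 0, 0, 0, 0], [0.016, 0, 0, 0, 0], [0.024, 0, 0, 0, 0], [0.032, 0, 0, 0, 0], [0.04, 0, 0, 0, 0]]

```text
t: 5.03
eef_pos: [0.4919, -0.2523, 0.0884]
tcp_rot: [1.768, 2.597, -0.0]
force: [0.5, 0.7, 0.1]
width: -0.0
gripper_force: 0.0
```

Request:
servo_tool:
  rows:
    - [[0.008, 0, 0, 0, 0], [0.016, 0, 0, 0, 0], [0.024, 0, 0, 0, 0], [0.024, 0, 0, 0, 0], [0.0, 0, -0.03, 0, 0.0]]

```text
t: 5.45
eef_pos: [0.4905, -0.2486, 0.115]
tcp_rot: [-1.758, -2.593, -0.001]
force: [0.4, 1.3, -2.1]
width: 0.0002
gripper_force: 0.0
```

Request:
servo_tool:
  rows:
    - [[-0.01, 0, -0.035, 0, 0], [-0.02, 0, -0.07, 0, 0.08], [-0.02, 0, -0.1, 0, 0.08], [-0.02, 0, -0.1, 0, 0.08], [-0.02, 0, -0.1, 0, 0.08]]

```text
t: 5.87
eef_pos: [0.4999, -0.2721, 0.2195]
tcp_rot: [1.767, 2.594, 0.0]
force: [0.3, 0.5, -0.3]
width: 0.0479
gripper_force: 0.0
```

```bash
cat > look.py <<'E'
from h import *
import sys
np.set_printoptions(precision=4,suppress=True)
im,T=wrist(); save(im,sys.argv[1],s=1.4)
print(T)
for q in("pin","pin_tip","pin_shoulder")+tuple(sys.argv[2:]):
    for d in r.pinpoint(q,im)[:3]:
        X=w(d["position"],im); print(q,round(d["p"],2),X,px(X,im)[0].round(), "tool",(T[:3,:3].T@(X-T[:3,3])))
E
python3 look.py w2.png
```

```text
[[-0.3659  0.9306  0.0022  0.4999]
 [ 0.9306  0.3659 -0.0012 -0.2721]
 [-0.002   0.0016 -1.      0.2195]
 [ 0.      0.      0.      1.    ]]
pin 0.74 [ 0.4796 -0.0939 -0.0014] [325.   7.] tool [0.1737 0.046  0.2207]
pin 0.7 [ 0.2801 -0.1985 -0.0027] [110.  35.] tool [ 0.1494 -0.178   0.2217]
pin_tip 0.78 [ 0.2814 -0.1937  0.1013] [44.  2.] tool [ 0.1531 -0.1749  0.1177]
pin_tip 0.65 [ 0.4581 -0.1676  0.0178] [279.  68.] tool [ 0.1129 -0.001   0.2015]
pin_tip 0.49 [ 0.6758 -0.3918  0.0019] [370. 304.] tool [-0.1754  0.1195  0.2181]
pin_shoulder 0.92 [ 0.4851 -0.2379  0.0147] [279. 143.] tool [ 0.0377 -0.0016  0.2048]
pin_shoulder 0.77 [ 0.2794 -0.1964  0.0283] [94. 26.] tool [ 0.1515 -0.1778  0.1906]
```

View pics/w2.png

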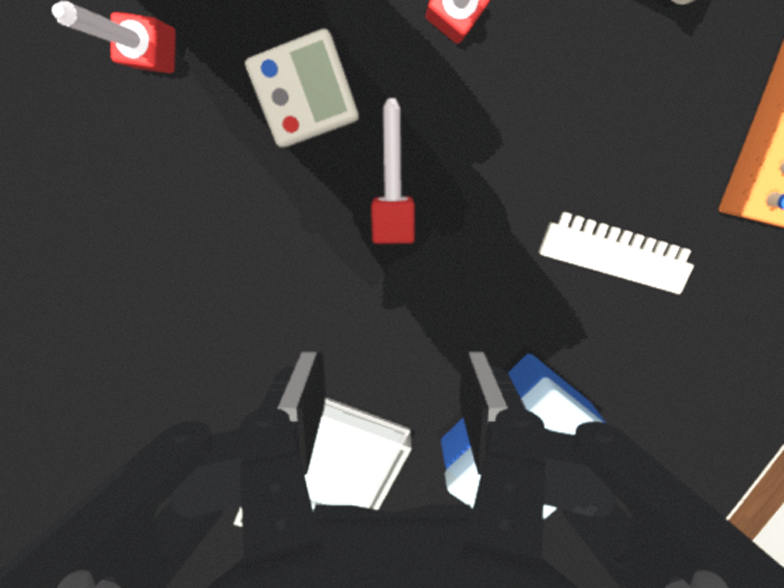

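The pin lies flat along the tool's x, with the knob at (393,220), the tip at (391,100), its axis near z = 16 mm and the timer untouched. I'll descend on the knob and grip it.

Request:
servo_tool:
  rows:
    - [[0.021, -0.001, 0.03, 0, 0.065], [0.021, -0.001, 0.07, 0, 0.065], [0.021, -0.001, 0.11, 0, 0.065], [0.021, -0.001, 0.15, 0, 0.065], [0.021, -0.001, 0.185, 0, 0.065]]

```text
t: 6.48
eef_pos: [0.4901, -0.252, 0.0304]
tcp_rot: [-1.767, -2.595, 0.001]
force: [-0.2, -0.3, 0.2]
width: 0.065
gripper_force: 0.0
```

Request:
servo_tool:
  rows:
    - [[0, 0, 0.016, 0, 0.065], [0, 0, 0.031, 0, 0.065], [0, 0, 0.031, 0, 0.0], [0, 0, 0.031, 0, 0.0], [0, 0, 0.031, 0, 0.0]]

```text
t: 6.9
eef_pos: [0.4911, -0.2526, 0.0031]
tcp_rot: [1.768, 2.596, -0.0]
force: [0.2, 0.2, 0.9]
width: 0.0311
gripper_force: 59.5
```

Request:
servo_tool:
  rows:
    - [[0, 0, 0, 0, 0], [0, 0, 0, 0, 0], [0, 0, 0, 0, 0], [0, 0, -0.02, 0, 0], [0, 0, -0.04, 0, 0]]

```text
t: 7.32
eef_pos: [0.4905, -0.2523, 0.0426]
tcp_rot: [-1.768, -2.595, 0.0]
force: [0.1, 0.0, -1.0]
width: 0.0311
gripper_force: 59.4
```

Gripped at 31 mm width with the axis 13 mm above the TCP. I'll lift, turn to the box's yaw and look at the hinge from above and outside.

Request:
servo_tool:
  rows:
    - [[0, 0, -0.04, 0, 0], [0, 0, -0.08, 7, 0], [0.01, 0.02, -0.112, 14, 0], [0.02, 0.05, -0.135, 21, 0], [0.03, 0.08, -0.155, 23, 0]]

```text
t: 7.73
eef_pos: [0.5553, -0.1944, 0.2003]
tcp_rot: [2.258, 2.181, 0.003]
force: [1.6, -0.2, -1.9]
width: 0.0314
gripper_force: 59.3
```

Request:
servo_tool:
  rows:
    - [[0.02, 0.016, -0.02, 0, 0], [0.04, 0.032, -0.04, 0, 0], [0.057, 0.048, -0.052, 0, 0], [0.057, 0.048, -0.052, 0, 0], [0.057, 0.048, -0.052, 0, 0]]

```text
t: 8.15
eef_pos: [0.6043, -0.1385, 0.2497]
tcp_rot: [2.248, 2.193, 0.001]
force: [-0.6, -0.6, -2.6]
width: 0.0311
gripper_force: 59.5
```

```bash
python3 look.py w3.png right_hole right_hole_end transilluminator
```

```text
[[ 0.0247  0.9997  0.0008  0.6043]
 [ 0.9997 -0.0247 -0.     -0.1385]
 [-0.      0.0008 -1.      0.2497]
 [ 0.      0.      0.      1.    ]]
pin 0.89 [ 0.6076 -0.1549  0.2612] [289. 310.] tool [-0.0163  0.0037 -0.0115]
pin 0.65 [ 0.4809 -0.0965  0.0011] [178. 138.] tool [ 0.039  -0.1247  0.2486]
pin 0.59 [ 0.284  -0.2002 -0.0013] [ 45. 220.] tool [-0.0695 -0.319   0.2508]
pin_tip 0.69 [ 0.6088 -0.052   0.2672] [288.  81.] tool [ 0.0866  0.0024 -0.0174]
pin_shoulder 0.9 [ 0.2803 -0.198   0.0252] [ 27. 226.] tool [-0.0675 -0.3227  0.2243]
pin_shoulder 0.87 [ 0.6016 -0.124   0.2622] [274. 253.] tool [ 0.0144 -0.003  -0.0124]
pin_shoulder 0.66 [ 0.4791 -0.0937  0.0283] [169. 138.] tool [ 0.0418 -0.1265  0.2214]
right_hole 0.81 [ 0.6032 -0.0212  0.1283] [275.  51.] tool [ 0.1172 -0.0041  0.1214]
right_hole 0.54 [ 0.7654 -0.0608  0.0029] [415. 101.] tool [0.0817 0.1589 0.247 ]
```

View pics/w3.png

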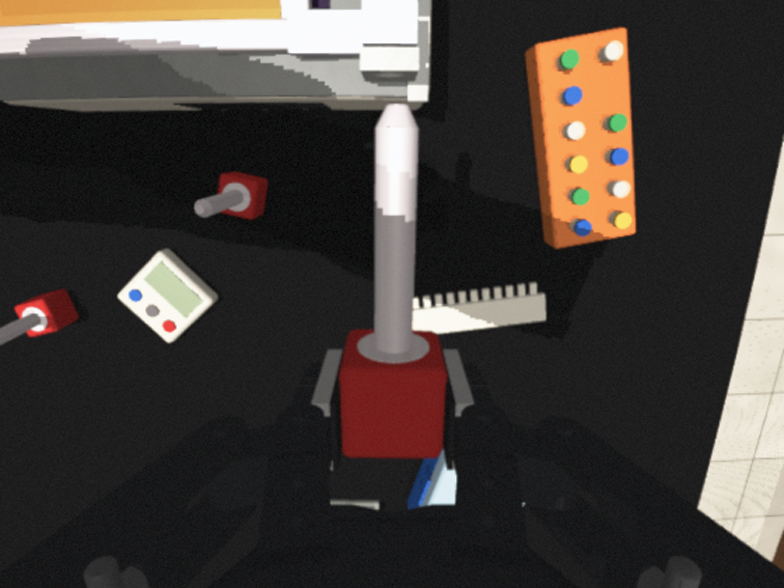

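The wrist view shows the pin held straight (tip at (397,105), shoulder at (393,345)). The bracket, at x 362–420, is right ahead of it. I'll measure the box's right-side edge for yaw and the bracket's sides for the lateral position.

Run:
```python
from h import *
np.set_printoptions(precision=4,suppress=True,linewidth=160)
im,T=wrist(); f=np.array(im["frame"]); save(im,"w3c.png",(0,0,320,90),2.5)
g=cv2.GaussianBlur(cv2.cvtColor(f,cv2.COLOR_RGB2GRAY),(0,0),.8).astype(int)
def ray(u,v,z):
    p=cv2.undistortPoints(np.array([[[u,v]]],float),np.array(im["K"]),np.array(im["dist"]))[0,0]
    d=np.array(im["R"]).T@np.array([p[0],p[1],1]); c=-np.array(im["R"]).T@np.array(im["t"]); return c+d*(z-c[2])/d[2]
for c in range(10,311,30): print(c,g[20:84:2,c])
for v in(30,36,42,48,54,60,66): print(v,g[v,246:320:2])
print([ray(u,45,.143) for u in(258,300)])
```

```text
10 [235 236 238 235 234 236 236 236 202 122  87  79  79  79  78  79  78  77  77  77  78  78  78  78  77  88  95  44  16  15  14  15]
40 [239 241 220 150 137 135 137 129 107  90  79  78  77  78  79  78  79  78  78  78  78  79  78  79  81  99 100  95  67  20  15  14]
70 [251 251 231 157 143 142 139 121 101  85  77  77  79  79  78  78  78  79  78  78  79  79  80  80  85 102  98  96  95  64  20  16]
100 [251 251 250 215 187 185 173 134  99  81  78  79  78  79  79  78  79  79  79  78  77  78  77  77  93 103  98  97  91  48  20  16]
130 [251 251 251 251 249 209 165 122 102 101 101 101 101 101 101 101  99  93  83  79  79  79  79  79  99  99  56  63  84  34  15  15]
160 [251 251 251 252 251 249 218 124  89  97 101 101 102 102 102 102 102 103 103 103 102 102 101  95 104  94  49  21  27  17  16  16]
190 [251 252 252 251 252 250 210 117 104 157 184 172 131 109 106 106 106 106 106 106 106 106 105 102 122  95  41  23  22  20  15  15]
220 [252 252 252 252 252 252 252 244 144  89 112 170 186 187 187 188 173 132 109 107 107 106 105  98 114  94  44  26  22  18  19  17]
250 [252 252 252 251 252 252 25
[... 782 characters left out ...]
19  19  18  19]
48 [186 185 185 186 185 183 168 146 143 145 157 159 157 159 160 159 162 160 160 159 157 156 154 153 154 156 160 163 161 160 141  59  22  20  20  19  20]
54 [189 187 187 186 185 185 180 144  93  86  85  84  83  83  83  84  84  84  84  83  83  82  82  84  88 101 147 162 162 161 138  55  21  21  20  19  20]
60 [188 188 188 188 188 187 187 186 186 187 186 187 179 170 169 168 170 170 170 170 170 169 168 218 247 247 247 246 245 244 188  58  21  20  17  19  23]
66 [163 163 163 162 162 162 161 160 161 161 160 151 144 145 145 144 142 143 143 142 140 145 158 223 249 250 249 248 247 244 157  31  21  21  19  19  18]
[array([ 0.5906, -0.0209,  0.143 ]), array([ 0.6205, -0.0217,  0.143 ])]
```

View pics/w3c.png

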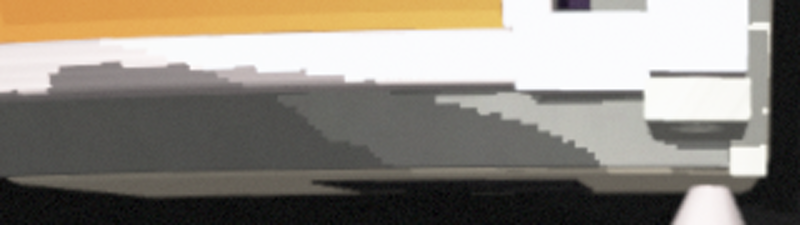

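Run:
```python
from h import *
np.set_printoptions(precision=4,suppress=True,linewidth=160)
im,T=wrist(); f=np.array(im["frame"])
g=cv2.GaussianBlur(cv2.cvtColor(f,cv2.COLOR_RGB2GRAY),(0,0),.6).astype(float)
def ray(u,v,z):
    p=cv2.undistortPoints(np.array([[[u,v]]],float),np.array(im["K"]),np.array(im["dist"]))[0,0]
    d=np.array(im["R"]).T@np.array([p[0],p[1],1]); c=-np.array(im["R"]).T@np.array(im["t"]); return c+d*(z-c[2])/d[2]
# deck edge grey->beige
P=[]
for c in range(20,112,3):
    col=g[62:75,c]; k=np.argmax(np.diff(col)); d=np.diff(col)[max(k-1,0):k+2]; v=62+k+.5+(d@np.arange(-1,len(d)-1))/d.sum() ; P.append(ray(c,v,.1))
P=np.array(P); print("deck edge",np.polyfit(P[:,0],P[:,1],1), "y@.6",np.polyval(np.polyfit(P[:,0],P[:,1],1),.6), P[[0,-1]])
print("res",np.std(P[:,1]-np.polyval(np.polyfit(P[:,0],P[:,1],1),P[:,0])))
# pin axis in tool coords: half-contrast shank edges not needed; yaw of tool
s=r.state();print("toolx angle",np.degrees(np.arctan2(T[1,0],T[0,0])),T[:3,3])
B=[ray(u,46.5,.143) for u in (258,300)];print(B)
# shank edges by rows
h=cv2.cvtColor(f,cv2.COLOR_RGB2GRAY).astype(float); h=cv2.GaussianBlur(h,(0,0),.6)
for v in(95,110,125,140,160,180,200):
    row=h[v,255:310]; d=np.diff(row); print(v,255+np.argmax(d)+1,255+np.argmin(d)+1,end=' | ')
```

```text
deck edge [-0.0338 -0.0112] y@.6 -0.031496233402878555 [[ 0.3779 -0.0241  0.1   ]
 [ 0.4598 -0.0267  0.1   ]]
res 9.025669609414387e-05
toolx angle 88.44798956273983 [ 0.6036 -0.1399  0.2492]
[array([ 0.5906, -0.0218,  0.143 ]), array([ 0.6206, -0.0226,  0.143 ])]
95 268 299 | 110 268 299 | 125 268 298 | 140 268 298 | 160 267 297 | 180 267 297 | 200 267 296 |
```

Yaw of the box is -1.94° (fit residual 0.1 mm). The bracket measures 30.0 mm wide as it should, with the mouth near (0.6056, -0.022). Next I'll shift laterally, turn slightly and descend to the hole's height with the tip about 28 mm outside the mouth.

Request:
servo_tool:
  rows:
    - [[0, -0.0025, 0.035, -0.5, 0], [0, -0.0025, 0.075, -0.5, 0], [0, -0.0025, 0.11, -0.5, 0], [0, -0.0025, 0.134, -0.5, 0], [0, -0.0025, 0.134, -0.5, 0]]

```text
t: 9.02
eef_pos: [0.5993, -0.139, 0.1109]
tcp_rot: [-2.237, -2.198, 0.006]
force: [-0.2, -0.3, -1.4]
width: 0.0311
gripper_force: 59.6
```

```bash
cat > al.py <<'E'
from h import *
import sys
np.set_printoptions(precision=4,suppress=True,linewidth=160)
im=r.get_image("wrist"); s=r.state(); print(s["eef_pos"],s["force"],np.degrees(2*np.arctan2(s["tcp_rot"][1],s["tcp_rot"][0])))
save(im,sys.argv[1],(180,0,380,150),4)
f=np.array(im["frame"]); h=cv2.GaussianBlur(cv2.cvtColor(f,cv2.COLOR_RGB2GRAY),(0,0),.6).astype(float)
for v in range(0,92,7): print(v,h[v,230:330:3].astype(int))
E
python3 al.py w4.png
python3 - <<'E'
from h import *
np.set_printoptions(precision=4,suppress=True)
for c in("side","scene"):
    im=r.get_image(c)
    for q in("pin_tip","right_hole","pin_shoulder"):
        for d in r.pinpoint(q,im)[:5]:
            X=w(d["position"],im)
            if X[2]>.08 and X[0]>.55: print(c,q,round(d["p"],2),X)
E
```

```text
[ 0.6005 -0.1394  0.114 ] [0.073  0.4765 0.0774] -271.02900359349997
0 [233 231 231 231 231 231 230 194 112 114 113 113 114 115 112 109 110 111 111 113 116 117 115 112 110 111 111 112 109 110 111 112 113 118]
7 [186 185 181 192 231 232 230 219 144 112 114 112 115 115 112 110 110 109 109 110 109 112 110 112 112 112 114 110 110 111 112 111 118 203]
14 [143 143 141 141 141 141 142 142 169 223 222 200 139 149 151 139 141 139 139 140 138 138 138 139 139 137 134 134 130 206 215 216 216 214]
21 [142 143 143 143 144 143 143 142 142 142 143 143 144 182 185 147 220 227 227 227 227 227 226 226 226 226 225 223 211 254 255 255 255 255]
28 [143 143 144 143 143 144 142 144 142 142 144 143 143 145 145 144 145 144 144 201 230 231 231 232 232 232 231 229 220 255 255 255 255 255]
35 [130 132 124 125 126 128 129 127 120 120 122 122 123 114 114 113 113 114 108 104 103 106 106 106 103 105 101  99 134 255 255 255 255 255]
42 [138 138 138 139 139 139 139 139 140 139 140 140 139 140 141 140 140 141 141 142 142 141 143 145 153 156 157 156 149 140 136 136 135 135]
49 [136 136 134 136 136 136 135 135 135 136 13
[... 357 characters left out ...]
9 29 31 28 32 29 28 30 30 30 30 29 30 30 30 29 29 32 31 32 29 29 28 29 29 29 31 32 30 30 29]
77 [ 27  30  30  29  31  28  31  32  29  31  29  30  29  30  36 208 254 255 255 254 245  78  31  31  28  30  29  29  29  29  34  44  43  42]
84 [ 30  29  29  28  31  29  30  31  30  29  30  31  29  38 215 254 255 255 255 255 253 235  78  29  31  31  30  30  30  29  44  45  44  45]
91 [ 25  26  25  23  27  30  29  30  31  31  31  29  44 237 254 255 255 255 255 255 254 251 226  74  30  31  28  32  30  30  43  44  43  45]
side right_hole 0.64 [ 0.6014 -0.0199  0.1282]
side pin_shoulder 0.7 [ 0.5975 -0.1238  0.1243]
scene pin_tip 0.55 [0.8055 0.0743 0.1047]
scene right_hole 0.92 [ 0.6049 -0.0244  0.1269]
```

View pics/w4.png

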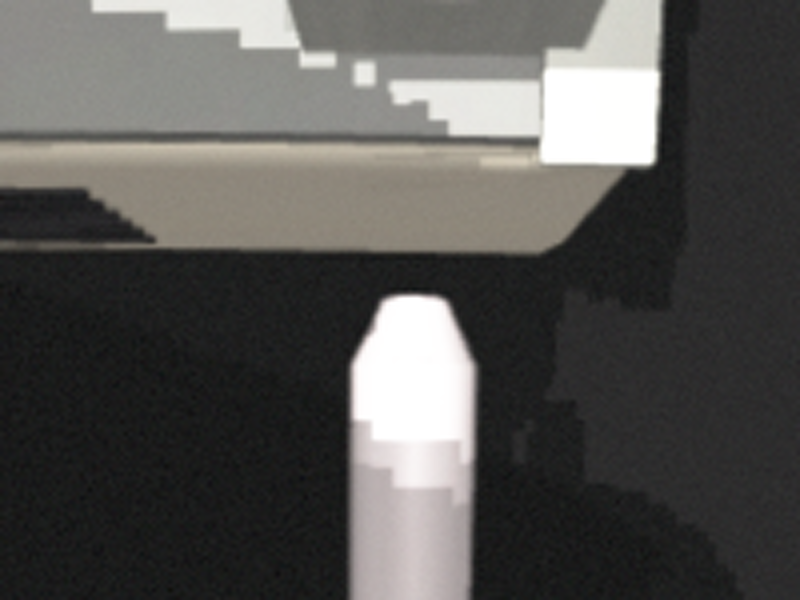

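In the close wrist view (crop px), the bracket foot spans x 303–585 (centre 444) and the tip sits at 413. Corrected for depth, the pin must go about 3.2 mm toward tool +y, and its direction already agrees with the box edge. I'll shift, advance to just before the mouth and check from all cameras.

Request:
servo_tool:
  rows:
    - [[0, 0.0032, 0, 0, 0], [0.01, 0.0032, 0, 0, 0], [0.02, 0.0032, 0, 0, 0], [0.022, 0.0032, 0, 0, 0], [0.022, 0.0032, 0, 0, 0]]

```text
t: 9.88
eef_pos: [0.6051, -0.116, 0.1153]
tcp_rot: [-2.239, -2.203, -0.0]
force: [0.9, -0.2, -1.4]
width: 0.0316
gripper_force: 59.6
```

Run:
```python
from h import *
np.set_printoptions(precision=4,suppress=True)
S=[];o=[]
for c in("side","scene","wrist"):
    for k in range(3):
        im=r.get_image(c); s=r.state(); S.append(np.r_[s["eef_pos"],s["tcp_rot"]*np.sign(s["tcp_rot"][0])])
    f=np.array(im["frame"])[:,:,::-1]
    if c=="wrist": f=cv2.resize(f[0:110,200:360],None,fx=2.5,fy=2.5,interpolation=cv2.INTER_CUBIC)
    else:
        u,v=px((.605,-.05,.128),im)[0].astype(int); print(c,"crop origin",u-25,v-18); f=cv2.resize(f[v-18:v+19,u-25:u+25],(400,296),interpolation=cv2.INTER_CUBIC)
        print(px([(.6056,-.022,.128),(.6051,-.036,.128),(.605,-.034,.128),(.6023,-.106,.128)],im)-[u-25,v-18])
    o.append(f)
a=np.zeros((600,800,3),np.uint8); a[:296,:400]=o[0]; a[:296,400:]=o[1]; a[300:300+o[2].shape[0],:400]=o[2]
cv2.imwrite("pics/c5.png",a)
S=np.array(S); print(S.mean(0),S.std(0))
```

```text
side crop origin 270 182
[[21.018  14.4874]
 [23.3615 16.5039]
 [22.9804 16.2307]
 [35.5136 27.0616]]
scene crop origin 263 199
[[30.287  12.0681]
 [27.7938 15.1874]
 [28.0921 14.7187]
 [14.5543 31.5736]]
[ 0.6049 -0.1177  0.1153  2.2411  2.2014 -0.0004] [0.     0.0003 0.     0.0005 0.0005 0.0001]
```

View pics/c5.png

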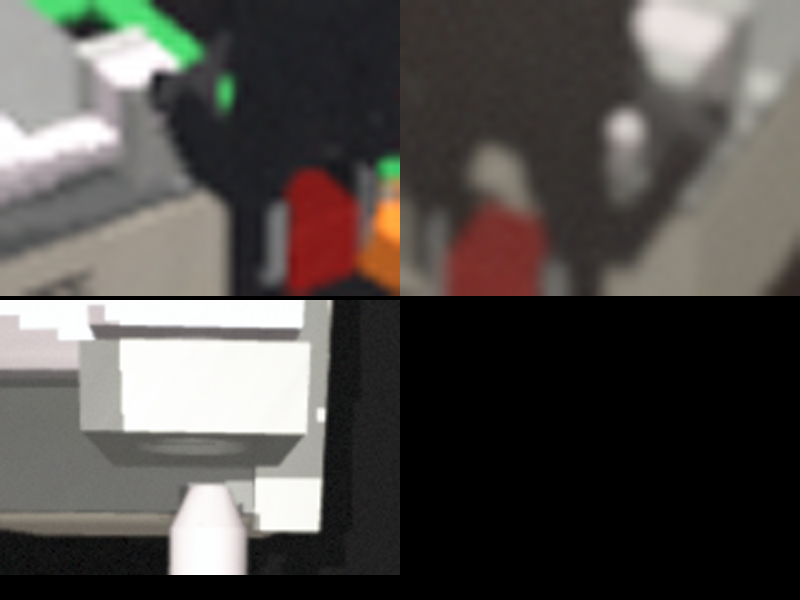

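The settled wrist view (2.5x crop) shows the hole's ellipse at x 138–243 (centre about 191–195) and the tip at 209. The earlier picture was taken before the arm had settled. The pin must go back about 2.4 mm toward tool -y. Height is 0.1153 + 0.013 = 0.128, as it must be.

Request:
servo_tool:
  rows:
    - [[0, -0.0024, 0, 0, 0], [0, -0.0024, 0, 0, 0], [0, -0.0024, 0, 0, 0], [0, -0.0024, 0, 0, 0], [0, -0.0024, 0, 0, 0]]

```text
t: 10.75
eef_pos: [0.6026, -0.1175, 0.1153]
tcp_rot: [2.241, 2.202, -0.0]
force: [-0.1, 0.9, -1.6]
width: 0.0312
gripper_force: 59.6
```

Run:
```python
from h import *
np.set_printoptions(precision=4,suppress=True,linewidth=170)
for k in range(5): im=r.get_image("wrist")
s=r.state(); print(s["eef_pos"],s["tcp_rot"],s["force"],s["t"])
h=cv2.GaussianBlur(cv2.cvtColor(np.array(im["frame"]),cv2.COLOR_RGB2GRAY),(0,0),.6).astype(int)
for v in(46,50,56,58,60,64,78,84,90): print(v,h[v,226:330:2])
for q in("right_hole","pin_tip"):
    for d in r.pinpoint(q,im)[:2]: print(q,d["p"],(np.array(im["mount"])@np.r_[d["position"],1])[:3])
```

```text
[ 0.6026 -0.1175  0.1153] [ 2.2411  2.2016 -0.0002] [ 0.8456  0.1354 -1.3736] 11.0
46 [109 109 109 111 110 111 121 166 170 172 172 175 216 253 253 253 253 254 253 253 253 253 253 253 253 253 252 252 252 252 252 252 252 251 251 252 252 252 251 251 251 251
 251 250 249 248 248 249 249 250 250 248]
50 [110 110 111 111 110 111 118 164 173 173 174 176 217 253 253 254 254 254 253 253 253 253 253 253 253 252 252 252 252 252 252 252 252 252 252 252 252 252 251 251 251 251
 250 249 248 248 249 250 250 250 250 246]
56 [110 111 111 112 112 111 112 110  98  89  90  90  89  89  87  88  89  89  88  88  89  89  94  98 103 106 107 110 112 114 111 108 105 100  97  94  90  89  88  88  87  87
  85  86  87  89  89  90  91  93 108 154]
58 [111 111 111 111 112 110 111 111 108  95  89  89  88  90  87  88  88  91  95 101 104 104 105 106 107 108 111 111 113 113 118 122 119 120 116 113 108 103  99  91  87  87
  87  87  88  88  88  89  89 103 154 169]
60 [111 112 111 112 112 111 110 110 110 106  93  88  89  90  88  88  88  89  95 101 104 110 114 118 121 121 121 122 124 124 123 123 120 120 118 115 112 106 102  
[... 328 characters left out ...]
12 113 112 113 113 115 115 115 112 106 158 229 244 248 250 249 246 241 223 187 190 194 192 192 192 188 176 248
 251 251 251 251 250 249 249 248 248 248]
84 [112 112 110 108 108 108 108 109 112 113 110 110 109 109 109 111 111 111 111 108 109 102 114 198 238 246 250 250 251 249 247 245 236 215 171 119 113 114 158 186 187 248
 251 251 251 251 250 249 249 248 248 248]
90 [110 111 110 110 111 110 109 110 110 110 110 110 110 112 111 111 111 112 111 113 114 144 219 238 247 250 251 250 249 249 249 246 242 230 210 175 129 117 116 113 182 249
 251 251 251 251 250 249 249 248 248 247]
right_hole 0.87 [ 0.0979 -0.0018 -0.0096]
pin_tip 0.89 [ 0.0174 -0.1228  0.0112]
pin_tip 0.59 [ 0.0156  0.0016 -0.0129]
```

Hole centre is at column 282.8 and the tip at 282.8, so they are aligned. I'll insert along the hole direction (slope 0.013) and watch the force.

Request:
servo_tool:
  rows:
    - [[0.004, 0, 0, 0, 0], [0.008, 0.0001, 0, 0, 0], [0.012, 0.0002, 0, 0, 0], [0.016, 0.0002, 0, 0, 0], [0.02, 0.0003, 0, 0, 0]]

```text
t: 11.52
eef_pos: [0.6032, -0.0969, 0.1153]
tcp_rot: [-2.241, -2.202, 0.0]
force: [0.5, -0.1, -0.4]
width: 0.0313
gripper_force: 59.6
```

Request:
servo_tool:
  rows:
    - [[0.004, 0, 0, 0, 0], [0.008, 0.0001, 0, 0, 0], [0.012, 0.0002, 0, 0, 0], [0.016, 0.0002, 0, 0, 0], [0.016, 0.0002, 0, 0, 0]]

```text
t: 11.93
eef_pos: [0.6037, -0.0805, 0.1153]
tcp_rot: [-2.24, -2.202, -0.0]
force: [-0.2, 0.0, -0.9]
width: 0.0313
gripper_force: 59.6
```

Request:
servo_tool:
  rows:
    - [[0.004, 0, 0, 0, 0], [0.008, 0.0001, 0, 0, 0], [0.012, 0.0002, 0, 0, 0], [0.016, 0.0002, 0, 0, 0], [0.018, 0.0002, 0, 0, 0]]

```text
t: 12.35
eef_pos: [0.6043, -0.0628, 0.1153]
tcp_rot: [-2.24, -2.202, -0.0]
force: [-0.3, 0.1, -0.9]
width: 0.0314
gripper_force: 59.6
```

Request:
servo_tool:
  rows:
    - [[0.004, 0, 0, 0, 0], [0.008, 0.0001, 0, 0, 0], [0.012, 0.0002, 0, 0, 0], [0.016, 0.0002, 0, 0, 0], [0.018, 0.0002, 0, 0, 0]]

```text
t: 12.77
eef_pos: [0.6048, -0.0447, 0.1153]
tcp_rot: [-2.24, -2.202, -0.0]
force: [-0.5, -0.0, -0.8]
width: 0.0312
gripper_force: 59.6
```

Request:
servo_tool:
  rows:
    - [[0.002, 0, 0, 0, 0], [0.003, 0, 0, 0, 0], [0.004, 0.0001, 0, 0, 0], [0.004, 0.0001, 0, 0, 0], [0.004, 0.0001, 0, 0, 0]]

```text
t: 13.18
eef_pos: [0.6049, -0.0417, 0.1153]
tcp_rot: [2.241, 2.201, -0.0]
force: [-0.1, -0.2, -0.4]
width: 0.0309
gripper_force: 59.6
```

Request:
servo_tool:
  rows:
    - [[0.001, 0, 0, 0, 0], [0.002, 0, 0, 0, 0], [0.002, 0, 0, 0, 0], [0.002, 0, 0, 0, 0], [0.002, 0, 0, 0, 0]]

```text
t: 13.6
eef_pos: [0.6049, -0.04, 0.1153]
tcp_rot: [2.241, 2.201, -0.001]
force: [-0.7, -3.9, -2.5]
width: 0.0309
gripper_force: 59.5
```

Request:
servo_tool:
  rows:
    - [[0.0005, 0, 0, 0, 0], [0.001, 0, 0, 0, 0], [0.0015, 0, 0, 0, 0], [0.0015, 0, 0, 0, 0], [0.0015, 0, 0, 0, 0]]

```text
t: 14.02
eef_pos: [0.605, -0.0399, 0.1153]
tcp_rot: [2.241, 2.199, -0.003]
force: [-0.4, -11.3, -2.7]
width: 0.0308
gripper_force: 59.3
```

Run:
```python
from h import *
np.set_printoptions(precision=4,suppress=True)
im,T=wrist(); s=r.state(); print(s["eef_pos"],s["force"],s["torque"])
save(im,"w6.png",(180,0,380,400),1.5)
for q in("pin_shoulder","right_hole","pin_tip"):
    for d in r.pinpoint(q,im)[:2]: print(q,round(d["p"],2),w(d["position"],im))
```

```text
[ 0.6049 -0.0399  0.1153] [  0.5942 -12.2107  -1.8324] [-2.4092  0.0026  0.0315]
pin_shoulder 0.71 [ 0.4817 -0.0946  0.0269]
right_hole 0.65 [ 0.6026 -0.0222  0.1235]
right_hole 0.65 [ 0.3931 -0.1897 -0.0042]
pin_tip 0.7 [0.6047 0.0476 0.1265]
pin_tip 0.57 [ 0.4815 -0.0962  0.1032]
```

View pics/w6.png

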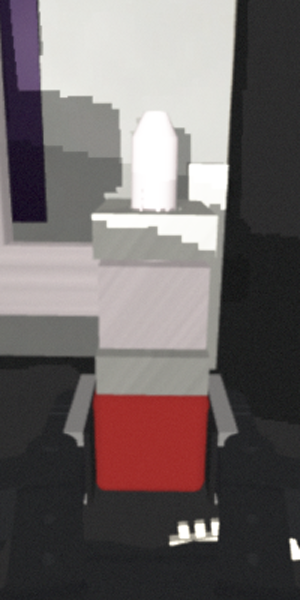

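The knob is seated against the bracket's outer cheek (knob y 395–490, cheek 350–395) and the tip stands out beyond the inner cheek at (153,110). The stop force is 12 N. Now I'll release and retreat upward.

Request:
servo_tool:
  rows:
    - [[-0.001, 0, 0, 0, 0], [-0.001, 0, 0, 0, 0.045], [-0.001, 0, 0, 0, 0.06], [-0.001, 0, 0, 0, 0.06], [-0.001, 0, 0, 0, 0.06]]

```text
t: 14.63
eef_pos: [0.605, -0.0387, 0.1153]
tcp_rot: [-2.241, -2.202, -0.0]
force: [-0.5, -0.9, 0.6]
width: 0.0599
gripper_force: 0.0
```

Request:
servo_tool:
  rows:
    - [[0, 0, -0.01, 0, 0.06], [0, 0, -0.03, 0, 0.06], [0, 0, -0.06, 0, 0.06], [0, 0, -0.1, 0, 0.06], [-0.03, 0, -0.12, 0, 0.06]]

```text
t: 15.05
eef_pos: [0.6057, -0.064, 0.2399]
tcp_rot: [2.233, 2.208, 0.008]
force: [1.2, 1.3, 1.7]
width: 0.0599
gripper_force: 0.0
```

Run:
```python
from h import *
np.set_printoptions(precision=4,suppress=True)
for k in range(4): im,T=wrist()
s=r.state(); print(s["t"],s["eef_pos"],s["force"],s["width"])
save(im,"w7.png")
for q in("pin_shoulder","right_hole","pin_tip","pin"):
    for d in r.pinpoint(q,im)[:3]:
        X=w(d["position"],im)
        if X[2]>.08: print(q,round(d["p"],2),X)
f=np.array(im["frame"]).astype(int); m=(f[:,:,0]>110)&(f[:,:,1]<70)&(f[:,:,2]<70)
m[:, :230]=0; ys,xs=np.nonzero(m); print("red",xs.min(),xs.max(),ys.min(),ys.max())
g=cv2.cvtColor(np.array(im["frame"]),cv2.COLOR_RGB2RGBA) ; c=int(xs.mean()); print(f[ys.min()-30:ys.max()+6:3,c].tolist())
print(px([(.605,-.022,.142),(.605,-.025,.142),(.605,-.022,.128),(.605,-.054,.142)],im))
```

```text
15.25 [ 0.6044 -0.0693  0.2364] [-0.3606  0.5491 -0.5537] 0.06013969573636606
pin_shoulder 0.94 [ 0.6035 -0.0275  0.1218]
right_hole 0.69 [ 0.6006 -0.0214  0.1298]
pin_tip 0.87 [ 0.4796 -0.0965  0.1033]
pin_tip 0.78 [0.8032 0.0752 0.1053]
pin_tip 0.69 [ 0.6036 -0.0286  0.1238]
pin 0.9 [ 0.6069 -0.0594  0.1246]
red 260 490 10 233
[]
[[279.2427 145.1266]
 [279.3261 149.187 ]
 [279.2177 142.8463]
 [280.1015 186.9652]]
```

Run:
```python
from h import *
np.set_printoptions(precision=4,suppress=True,linewidth=170)
im,T=wrist(); f=np.array(im["frame"]).astype(int)
for v in range(120,196,2): print(v,f[v,[268,280,292]].tolist())
X=[(.605,y,z) for y,z in((-.022,.141),(-.026,.141),(-.054,.143),(-.022,.143),(-.033,.143),(-.011,.143))]
print(px(X,im))
```

```text
120 [[253, 253, 253], [253, 253, 252], [253, 252, 252]]
122 [[253, 253, 253], [253, 252, 252], [253, 251, 251]]
124 [[253, 253, 253], [253, 252, 252], [253, 252, 252]]
126 [[253, 252, 252], [253, 252, 252], [253, 252, 252]]
128 [[244, 241, 241], [253, 252, 252], [253, 252, 252]]
130 [[155, 147, 148], [253, 252, 252], [253, 252, 252]]
132 [[131, 127, 126], [252, 251, 251], [241, 238, 237]]
134 [[102, 102, 97], [156, 149, 149], [117, 116, 111]]
136 [[123, 123, 117], [126, 126, 121], [220, 219, 211]]
138 [[125, 124, 118], [122, 123, 118], [233, 232, 225]]
140 [[124, 126, 120], [123, 123, 118], [234, 234, 227]]
142 [[123, 125, 118], [125, 124, 120], [206, 206, 195]]
144 [[126, 126, 121], [123, 121, 116], [131, 130, 125]]
146 [[128, 125, 121], [122, 123, 117], [121, 121, 116]]
148 [[127, 127, 121], [122, 121, 117], [125, 126, 120]]
150 [[121, 105, 102], [128, 122, 120], [124, 120, 115]]
152 [[107, 34, 32], [128, 102, 102], [114, 59, 58]]
154 [[119, 32, 29], [120, 34, 33], [115, 26, 26]]
156 [[124, 31, 27], [126, 32, 33], [123, 30, 27]]
158 [[127, 32, 31], [127, 35, 32], [124, 31, 27]]
160
[... 320 characters left out ...]
7, 35, 33], [125, 33, 32]]
174 [[127, 31, 32], [128, 33, 31], [130, 37, 36]]
176 [[127, 34, 30], [127, 34, 32], [127, 37, 35]]
178 [[125, 32, 31], [126, 35, 32], [124, 30, 28]]
180 [[125, 34, 33], [124, 29, 29], [126, 33, 33]]
182 [[126, 34, 32], [125, 33, 33], [125, 32, 30]]
184 [[125, 32, 30], [126, 34, 32], [127, 36, 33]]
186 [[124, 34, 32], [126, 33, 32], [126, 32, 31]]
188 [[126, 33, 32], [126, 35, 32], [124, 32, 29]]
190 [[125, 34, 33], [125, 32, 30], [123, 32, 32]]
192 [[100, 27, 25], [114, 33, 31], [109, 24, 22]]
194 [[25, 18, 17], [29, 19, 18], [34, 16, 17]]
[[280.7111 149.3098]
 [280.7981 154.7223]
 [281.3922 191.8752]
 [280.7152 149.6891]
 [280.9542 164.5641]
 [280.4694 134.4137]]
```

The knob's front edge follows the cheek with no visible gap, within about 1 mm. The gripper is clear, so I'm handing in.

```bash
python3 -c "
from bench import r
print(r.hand_in())"
```

```text
the job is handed in; nothing more can be done
None
```

The right-hand hinge pin is in and the job is handed in at about 15 s, with no verdict returned. The last image puts the knob within about 1 mm of the bracket and the gripper clear. I did not measure the shield or the other things at the end, but no move touched them and no unexpected force showed.

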